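Close up the vial cooler

TASK

The low white vial cooler has been left open: with the fingertips, push its vial tray fully home, then swing the door fully shut over it, and then push the black latch block on top sideways to the end of its track so that it locks the door. Pushing is all it takes: do not slam the tray or the door, and do not pick up, knock or shift the bottles and other things standing around.

Things in the scene. Friction and masses are not known exactly. Their poses are not given: they have to be found in the camera images.
- cooler: the low white vial cooler, fixed to the bench, 240 (x) x 280 (y) x 120 mm high. Origin: centre of its underside, at bench height; its own x points from its front to its back, y to its left (seen from the robot), z up. The upright front is the plane x = -120 mm. The tray opening in the front spans y = -65 to 115 mm. The bench in front of it is clear for the open door and the hand. It stands turned by up to 0.25 rad
- tray (a joint): how far the vial tray is pulled out of the cooler's front, towards the cooler's -x, in m: 0 is fully home (a hard stop, its front then flush with the cooler's front), 0.11 at most. It starts 0.05 to 0.10 out. It stays where it is left; about 2 N moves it
- tray_face (a point): centre of the flat aluminium front panel of the tray (on its outer face, which looks to the cooler's -x). The panel is 174 mm wide and 90 mm high, from 15 to 105 mm above the bench; it has no handle. The white rack and vials behind it are fixed in the tray and reach no higher than the panel
- door (a joint): opening angle of the cooler's door in rad: 0 is shut (a hard stop, flat against the front), 2.1 at most; at 1.57 the door stands straight out towards the cooler's -x. Opening turns it clockwise seen from above. It starts 1.5 to 1.85 open. It stays where it is left; about 1 to 2 N at its free edge moves it
- door_hinge (a point): a point on the upright hinge axis of the door, 60 mm above the bench, in the plane of the cooler's front (cooler x = -120, y = 125 mm). It turns with the door: its y axis points from the free edge to the hinge, its x axis from the outer face (the one to push) to the inner. The outer face lies 12 mm from the hinge axis, the inner face in it
- door_edge (a point): the free upright edge of the door, on its outer face, 60 mm above the bench. The door is a flat plain panel 200 mm wide from the hinge axis to this edge, 12 mm thick, from 6 to 114 mm above the bench
- latch (a joint): travel of the latch in m along the cooler's +y, on top of the cooler at the front right: 0 is unlocked (it starts at 0 to 0.006), 0.045 is locked, a hard stop. At 0 the middle of its thumb block is at cooler x = -95, y = -117 mm. It stays where it is left; about 2 N moves it
- latch_block (a point): centre of the black thumb block of the latch, 30 (cooler x) x 14 (cooler y) x 30 mm high, standing from 123 to 153 mm above the bench, its lower end 3 mm above the cooler's top. A steel plate 30 mm wide (y) and 4 mm thick lies under it and ends in a lip that hangs 20 mm down in front of the shut door when locked
- amber_bottle: a bystander, to be left alone: amber glass bottle with white cap, 60 mm across, 130 mm tall, standing on top of the cooler at the back left. Origin: centre of its underside
- beaker: a bystander, to be left alone: open glass beaker, 60 mm across, 75 mm tall, standing on top of the cooler at the back right. Origin: centre of its underside
- tip_box: a bystander, to be left alone: clear open pipette-tip box, 120 x 85 x 55 mm, on the bench to the right of the cooler. Origin: centre of its underside
- jar: a bystander, to be left alone: glass jar, 52 mm across, 75 mm tall, on the bench in front of the cooler's right corner. Origin: centre of its underside
- wash_bottle: a bystander, to be left alone: white plastic bottle, 68 mm across, 170 mm tall, on the bench at the left. Origin: centre of its underside
- dish_stack: a bystander, to be left alone: stack of clear dishes, 90 mm across, 36 mm tall, on the bench at the right. Origin: centre of its underside
- spatula: a bystander, to be left alone: steel spatula with a wooden handle, 200 mm long, lying on the bench at the right. Origin: centre of its underside

How it is judged:
By the outcome, as a careful person would: the job done as asked, in the order asked, and still so for the second after the job is handed in, with the robot touching nothing.
It also fails if it takes over 59 s, if anything falls off the work surface, if the arm or the gripper's body presses on something with over 40 N, if the wrist force passes 120 N, or if a joint passes its speed limit or range.

ROBOT

A 6-joint arm with a two-finger parallel gripper is mounted at the origin on the work surface. World frame = base frame: x ahead of the robot, y to its left, z up, the work surface at z = 0. Lengths are in m, angles in degrees, forces in N, time in s.
With the tool pointing down it reaches from about 0.25 to 0.725 m from the base axis. Payload 9.7 kg.
Tool frame: the origin (TCP) lies midway between the tips of the shut fingers; the grasp point (between the pads) lies 19 mm behind it; x points along the fingers, y is the direction in which the jaws open and shut, and the axes are right-handed (so a half turn about x gives the same grasp; the last joint's range is limited). The gripper opens to 85 mm and grips with 20 to 120 N. Pads are 22 mm wide; open, the fingers measure 114 mm over their backs; the gripper's body (76 mm by 85 mm) begins 54 mm behind the grasp point. The pads swing forward as they close: fully open they stand 13 mm farther back than shut.
Start: joints at [64.802, 4.979, 10.078, 95.1, 0, 90], TCP at [0.234, 0.498, 0.202] pointing down, gripper open.
Joint ranges: [-179.16, 179.16], [-48.56, 103.87], [-65.8, 70.77], [-126.05, 130.52], [-82.76, 87.17], [-180, 180]. Speed limits (degrees/s): [127.2, 127.2, 147.25, 180, 180, 180].

INTERFACE

Orientations are given as [roll, pitch, yaw] about the fixed x, y, z axes, in that order (R = Rz(yaw) Ry(pitch) Rx(roll)).
In Python, from workcell import bot, cams gives the robot as it stands.
- The arm moves only by the tool apply_moves, never from a script. Its argument "commands" is a list of rows, each a list of 5 numbers: the shift along the tool's x, y, z in m, then the turn about the tool's x in rad, then the opening, from -1 (shut) to 1 (fully open). In form: [[tx, ty, tz, roll, hand], ...]. A call has 1 to 12 rows; each row is the pose to reach, as a shift and turn from the pose measured when the call began, along the tool's axes at that moment; what a row does not reach only later rows make up. A row lasts 1/10 s, in which the tool goes at most 50 mm and 8.59 degrees, less where a joint would pass 70% of its speed; a pose out of reach is approached as far as the arm can. A call with a gripper value outside its range is refused whole. The fingers move at their own pace and stop on an object; "newtons" is the grip in N (left out, the last holds). Time passes only in rows, so rows that repeat a pose let the fingers close. It gives the time, the measured TCP pose, the force and the opening at its end, in the units of the state.
- bot.get_obs(): the state, without advancing time (a new reading comes with each control period).
- cams.camera(name): name is "scene" or "side" or "wrist"; returns a dict with "frame" (480x640x3 uint8, blue, green, red), "depth" (480x640 float32, m along the optical axis (not along the pixel's ray), 0 where there is no reading), "camera_matrix" (3x3 intrinsics, pixels), "R" (3x3) and "t" (3): a world point X has camera coordinates R X + t; the wrist camera has in their place "mount" (4x4, takes a point from camera to tool coordinates, whose origin is the TCP and whose axes are the tool frame's). Camera axes: x right, y down, z forward; pixel columns grow to the right and rows downward; lengths in m; the calibration is good to about 2 mm. A picture is of the moment at which its call begins: read the wrist's pose just before it.
- bot.job_done(): hands the job in, once; it reports no verdict.
Trained networks look in the newest picture that a camera, given by its name, has taken for a name from the list of things; names that differ only in an ending like _2 or _b are one class to them, and where a whole thing is asked for, a point or a joint stands for the part that bears it (a point fixed in the world has none). Each returns a list of dicts, best first, with "confidence" (0 to 1); they miss things now and then, are a little off and sometimes report something else, mostly with a low value. They report only what shows in the picture. A call takes as long as a camera call.
- cams.spot_in(name, camera): "rect" ([left, top, right, bottom] in pixels, round what is visible of it).
The state is a dict: "time": time; "q": joint angles; "qd": joint speeds; "joint_efforts": joint torques, N m; "ee_pos": TCP position; "tcp_rot": TCP orientation; "wrist_force": force on the tool from outside, world axes, zero at the start; "torque": the same for the moment, N m; "opening": finger opening in m.
Only numpy, scipy, OpenCV 4.12 (cv2) and the standard library are available. Lean on these libraries where they do the work, as an engineer would, in place of code of your own. Each camera call takes 0.05 s, during which the arm holds its last target. There are 200 camera calls.

## Working session

There is one attempt and no reset: what is moved stays moved. The work goes in short steps, Python scripts to look and compute and a tool call to move; the robot and the scene stay as the last step left them, time stands still between calls to the robot, and variables do not carry over. Pictures are saved under pics/ and viewed, about 8 in all and at most 12, crops included, and the job is handed in when it is done.

Besides the shell and the picture viewer there is one more tool, called after ">>>" as a command line: name --pt "numbers of a row" for each row, then --argument value for the rest. apply_moves: Moves the arm, as the interface text tells. Its arguments: {"type":"object","properties":{"commands":{"type":"array"},"newtons":{"type":"number"}},"required":["commands"]}

```bash
ls; mkdir -p pics
cat > h.py <<'E'
import numpy as np,cv2
from workcell import bot,cams
def cloud(c):
    K=c["camera_matrix"];d=c["depth"];v,u=np.mgrid[:480,:640]
    P=np.stack([(u-K[0,2])/K[0,0]*d,(v-K[1,2])/K[1,1]*d,d],-1)
    return (P-np.array(c["t"]).ravel())@np.array(c["R"])   # R^T(P-t)
E
python3 - <<'E'
from h import *
o=bot.get_obs();print(o)
for n in("scene","side"):
    c=cams.camera(n);np.savez(f"{n}0.npz",**{k:np.array(c[k]) for k in c})
    im=c["frame"].copy();P=cloud(c)
    for t in["cooler","tray_face","door_edge","latch_block","amber_bottle","beaker","jar","tip_box","wash_bottle"]:
        for r in cams.spot_in(t,n)[:1]:
            a=[int(x) for x in r["rect"]];cv2.rectangle(im,a[:2],a[2:],(0,0,255),1);cv2.putText(im,t,(a[0],a[1]-2),0,.4,(255,0,0),1)
            print(n,t,a,r["confidence"],P[(a[1]+a[3])//2,(a[0]+a[2])//2].round(3))
    cv2.imwrite(f"pics/{n}0.png",im)
E
```

```text
pics
{'time': 0.0, 'q': array([6.48014163e+01, 5.01336947e+00, 1.00342386e+01, 9.50991477e+01,
       3.47724003e-03, 8.99984450e+01]), 'qd': array([-0.01462357, -0.06179789,  0.06569477, -0.06470273,  0.02209585,
       -0.02647774]), 'joint_efforts': array([ 4.45998558e-04, -5.20385385e+01,  4.64806545e+01,  1.63543207e-02,
        6.12653548e-05,  9.75565655e-06]), 'ee_pos': array([0.23403627, 0.49742911, 0.20125939]), 'tcp_rot': array([ -92.5450389 ,   89.92164428, -117.74206993]), 'wrist_force': array([-0.28885765,  0.29370879, -0.0160153 ]), 'torque': array([ 0.03923212, -0.00574428,  0.01750803]), 'opening': 0.08541237126512209}
scene cooler [261, 200, 430, 395] 0.91 [ 0.768 -0.111  0.181]
scene tray_face [264, 225, 321, 292] 0.93 [ 0.528 -0.075  0.061]
scene door_edge [276, 202, 340, 251] 0.61 [0.484 0.008 0.088]
scene latch_block [265, 288, 290, 307] 0.83 [ 0.652 -0.198  0.13 ]
scene amber_bottle [267, 284, 293, 308] 0.63 [ 0.661 -0.196  0.142]
scene beaker [327, 292, 362, 335] 0.66 [ 0.77  -0.112  0.131]
scene jar [198, 307, 223, 349] 0.88 [ 0.592 -0.335  0.069]
scene tip_box [245, 340, 311, 412] 0.78 [ 0.756 -0.273  0.032]
scene wash_bottle [453, 157, 481, 215] 0.69 [0.634 0.432 0.102]
side cooler [245, 181, 459, 316] 0.74 [ 0.626 -0.079  0.123]
side tray_face [286, 240, 369, 317] 0.73 [ 0.56  -0.074  0.057]
side door_edge [244, 228, 310, 308] 0.79 [0.476 0.011 0.07 ]
side latch_block [379, 257, 401, 289] 0.91 [ 0.644 -0.188  0.127]
side amber_bottle [362, 164, 388, 218] 0.71 [ 0.734 -0.021  0.199]
side beaker [409, 197, 435, 239] 0.83 [ 0.765 -0.146  0.192]
side jar [386, 339, 416, 373] 0.73 [ 0.553 -0.334  0.074]
side tip_box [412, 274, 480, 337] 0.81 [ 0.754 -0.273  0.021]
side wash_bottle [228, 124, 249, 179] 0.55 [0.609 0.44  0.103]
```

View pics/scene0.png

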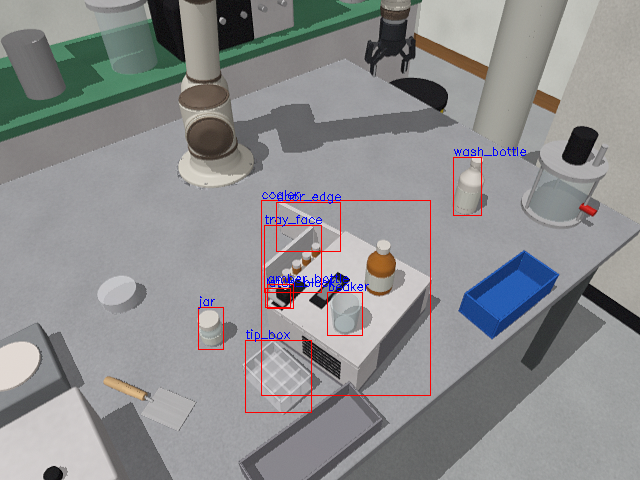

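View pics/side0.png

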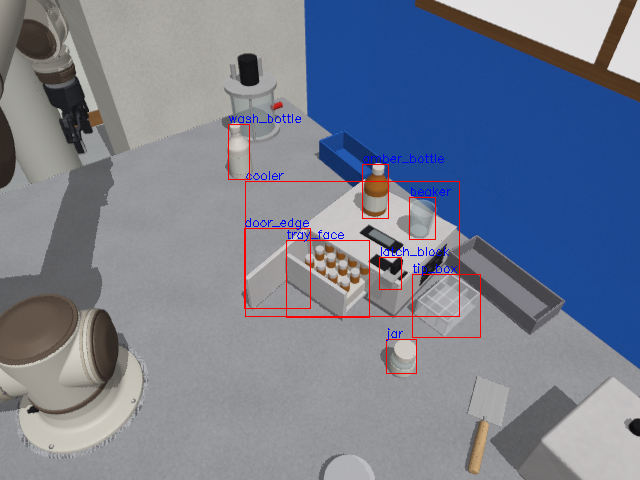

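The overhead view shows the cooler at about (350,300) with the door standing out at (310,215). The side view shows the tray out at (325,280), the door at (280,270) and the latch block at (393,268). Next I'll fit the geometry from the depth.

```bash
cat > m.py <<'E'
from h import *
L=[];C=[]
for n in("scene","side"):
    c=dict(np.load(n+"0.npz"));P=cloud(c);k=c["depth"]>0
    L.append(P[k]);C.append(c["frame"][k])
def rect(P,**k):
    return cv2.minAreaRect(P[:,:2].astype(np.float32))
for i,P in enumerate(L):
    s=(abs(P[:,2]-.12)<.006)&(P[:,0]>.5)&(P[:,0]<.95)&(abs(P[:,1]+.05)<.25)
    Q=P[s]; print("topz",np.median(Q[:,2]))
    # density mask -> largest component
    g=np.zeros((300,300),np.uint8);ij=((Q[:,:2]-[.4,-.4])/.002).astype(int);g[ij[:,0],ij[:,1]]=1
    g=cv2.morphologyEx(g,cv2.MORPH_CLOSE,np.ones((5,5)));g=cv2.morphologyEx(g,cv2.MORPH_OPEN,np.ones((13,13)))
    nn,lab,st,_=cv2.connectedComponentsWithStats(g);b=1+np.argmax(st[1:,4])
    K=np.argwhere(lab==b)*.002+[.401,-.399]
    r=cv2.minAreaRect(K.astype(np.float32));print("rect",r,cv2.boxPoints(r).round(3).tolist())
E
python3 m.py
```

```text
topz 0.11971827669952814
rect ((0.7266426086425781, -0.05726891756057739), (0.24234817922115326, 0.2832687497138977), 13.324535369873047) [[0.5759999752044678, 0.05299999937415123], [0.640999972820282, -0.22300000488758087], [0.8769999742507935, -0.16699999570846558], [0.8119999766349792, 0.1080000028014183]]
topz 0.12066178498160776
rect ((0.7244705557823181, -0.05588237941265106), (0.24205055832862854, 0.2837666869163513), 14.036245346069336) [[0.5730000138282776, 0.052000001072883606], [0.640999972820282, -0.22300000488758087], [0.8759999871253967, -0.164000004529953], [0.8069999814033508, 0.11100000143051147]]
```

```bash
cat >> h.py <<'E'
YAW=np.radians(13.6);ORG=np.array([.7255,-.0565,0])
RC=np.array([[np.cos(YAW),-np.sin(YAW),0],[np.sin(YAW),np.cos(YAW),0],[0,0,1]])
tocool=lambda P:(P-ORG)@RC
toworld=lambda p:np.array(p)@RC.T+ORG
E
cat > m2.py <<'E'
from h import *
import sys
np.set_printoptions(precision=4,suppress=True)
sfx=sys.argv[1]
for n in("scene","side"):
    c=dict(np.load(n+sfx+".npz"));P=tocool(cloud(c)[c["depth"]>0])
    f=P[(P[:,0]<-.115)&(P[:,0]>-.36)&(abs(P[:,1])<.22)&(P[:,2]>.02)&(P[:,2]<.118)]
    t=f[(f[:,1]>-.05)&(f[:,1]<.07)&(f[:,2]<.09)]
    if len(t)>50:
        h,e=np.histogram(t[:,0],bins=np.arange(-.36,-.1,.004));print(n,"tray x",e[np.argmax(h)]+.002,h.max())
    d=f[(f[:,1]>.085)&(f[:,0]<-.15)]
    if len(d)>50:
        r=cv2.minAreaRect(d[:,:2].astype(np.float32));print("door",len(d),cv2.boxPoints(r))
        far=d[d[:,0]<np.quantile(d[:,0],.02)];near=d[d[:,0]>-.2];print("far",far.mean(0),"near",near.mean(0),"top edge z",d[:,2].max())
    l=P[(P[:,2]>.128)&(P[:,2]<.16)&(abs(P[:,0]+.095)<.035)&(P[:,1]<-.05)&(P[:,1]>-.15)]
    print("latch",len(l),l.min(0),l.max(0),np.median(l,0))
    for nm,b in dict(jar=(-.3,-.1,-.33,-.15),tip=(-.1,.15,-.33,-.15)).items():
        q=P[(P[:,0]>b[0])&(P[:,0]<b[1])&(P[:,1]>b[2])&(P[:,1]<b[3])&(P[:,2]>.02)]
        if len(q):print(nm,q.min(0),q.max(0))
    q=P[(P[:,2]>.135)&(abs(P[:,0])<.12)&(abs(P[:,1])<.14)&(P[:,0]>-.05)]
    if len(q):print("topthings",q.min(0),q.max(0))
E
python3 m2.py 0
```

```text
scene tray x -0.19799999999999984 431
door 1388 [[-0.3198  0.1301]
 [-0.3188  0.0816]
 [-0.1498  0.0852]
 [-0.1508  0.1337]]
far [-0.3167  0.118   0.0742] near [-0.1806  0.1163  0.0791] top edge z 0.11689341464592061
latch 170 [-0.1248 -0.1292  0.128 ] [-0.0777 -0.106   0.1563] [-0.0912 -0.1183  0.1479]
jar [-0.2367 -0.2549  0.02  ] [-0.1863 -0.204   0.0797]
tip [-0.087  -0.3295  0.02  ] [ 0.1497 -0.1501  0.059 ]
topthings [ 0.0114 -0.112   0.1351] [0.0738 0.0687 0.2524]
side tray x -0.20599999999999985 721
door 1835 [[-0.3198  0.0851]
 [-0.1501  0.0851]
 [-0.1501  0.1359]
 [-0.3197  0.136 ]]
far [-0.3189  0.1239  0.0724] near [-0.1736  0.1224  0.0929] top edge z 0.11763355644567836
latch 172 [-0.1292 -0.1276  0.1281] [-0.0807 -0.0999  0.1567] [-0.1019 -0.1159  0.1443]
jar [-0.2413 -0.2528  0.0201] [-0.1919 -0.2016  0.0797]
tip [-0.0897 -0.3298  0.02  ] [ 0.1499 -0.15    0.0602]
topthings [ 0.0054 -0.1103  0.1353] [0.075  0.0729 0.2535]
```

```bash
cat >> h.py <<'E'
from scipy.spatial.transform import Rotation as Ro
def where(o=None):
    o=o or bot.get_obs();R=Ro.from_euler("xyz",o["tcp_rot"],degrees=True).as_matrix()
    print("t",round(o["time"],2),"cool",tocool(o["ee_pos"]).round(4),"zhead",np.degrees(np.arctan2(*(RC.T@R[:,2])[1::-1])).round(1),"q1,q6",o["q"][[0,5]].round(1),"Fcool",(RC.T@o["wrist_force"]).round(1),"tilt",R[2,0].round(4))
    return np.array(o["ee_pos"]),R
def rows(p,R,pts):  # pts: cooler x,y,z, heading of tool z in cooler frame (deg)
    h0=np.arctan2(*(RC.T@R[:,2])[1::-1])
    for x,y,z,h in pts:
        a=(h0-np.radians(h)+np.pi)%(2*np.pi)-np.pi
        print([*(R.T@(toworld([x,y,z])-p)).round(4).tolist(),round(a,3)])
E
python3 - <<'E'
from h import *
np.set_printoptions(precision=4,suppress=True)
p,R=where();print(R)
print(cams.camera("wrist")["mount"])
rows(p,R,[(-.27,.025,.2,0),(-.27,.025,.2,180),(-.27,.025,.085,0)])
E
```

```text
t 1.0 cool [-0.3473  0.6542  0.202 ] zhead -38.8 q1,q6 [64.8 90. ] Fcool [-0.3  1.1  0.9] tilt -1.0
[[ 0.      0.4258  0.9048]
 [ 0.      0.9048 -0.4258]
 [-1.      0.     -0.    ]]
[[-0.0006 -0.321   0.9471 -0.1715]
 [ 1.     -0.0017  0.0001  0.0009]
 [ 0.0016  0.9471  0.321  -0.0821]
 [ 0.      0.      0.      1.    ]]
[0.002, -0.4419, 0.4544, np.float64(-0.677)]
[0.002, -0.4419, 0.4544, np.float64(2.464)]
[0.117, -0.4419, 0.4544, np.float64(-0.677)]
```

>>> apply_moves --pt "0 -0.03 0.03 -0.06 -1" --pt "0 -0.06 0.06 -0.12 -1" --pt "0 -0.09 0.092 -0.18 -1" --pt "0 -0.12 0.123 -0.24 -1" --pt "0 -0.15 0.154 -0.3 -1" --pt "0 -0.18 0.185 -0.36 -1" --pt "0 -0.21 0.216 -0.42 -1" --pt "0 -0.24 0.247 -0.48 -1" --pt "0 -0.27 0.278 -0.54 -1" --pt "0 -0.3 0.308 -0.6 -1" --pt "0 -0.33 0.34 -0.66 -1" --pt "0 -0.35 0.36 -0.677 -1"

```text
time: 2.25
ee_pos: [0.4114, 0.0253, 0.2021]
tcp_rot: [-33.1, 90.0, -19.5]
wrist_force: [-0.3, -0.7, 0.1]
opening: 0.0003
```

Run:
```python
from h import *
p,R=where();rows(p,R,[(-.27,.025,.2,0),(-.27,.025,.085,0)])
```

```text
t 2.25 cool [-0.286   0.1533  0.2021] zhead 0.0 q1,q6 [  3.5 -10.1] Fcool [-0.4 -0.6  0.1] tilt -1.0
[0.0022, -0.1283, 0.016, np.float64(0.0)]
[0.1172, -0.1283, 0.0159, np.float64(0.0)]
```

>>> apply_moves --pt "0 -0.03 0.003 0 -1" --pt "0 -0.06 0.007 0 -1" --pt "0 -0.095 0.011 0 -1" --pt "0 -0.128 0.016 0 -1" --pt "0 -0.128 0.016 0 -1" --pt "0.03 -0.128 0.016 0 -1" --pt "0.06 -0.128 0.016 0 -1" --pt "0.09 -0.128 0.016 0 -1" --pt "0.117 -0.128 0.016 0 -1" --pt "0.117 -0.128 0.03 0 -1" --pt "0.117 -0.128 0.045 0 -1" --pt "0.117 -0.128 0.055 0 -1"

```text
time: 3.45
ee_pos: [0.4956, -0.0855, 0.0852]
tcp_rot: [-22.1, 90.0, -8.4]
wrist_force: [0.3, -0.1, -0.2]
opening: 0.0001
```

Run:
```python
from h import *
p,R=where()
c=cams.camera("side");cv2.imwrite("pics/s1.png",cv2.resize(c["frame"][150:350,200:470],(800,592),interpolation=cv2.INTER_CUBIC))
```

```text
t 3.45 cool [-0.2303  0.0259  0.0852] zhead 0.1 q1,q6 [ -9.8 -23.4] Fcool [ 0.3 -0.1 -0.2] tilt -1.0
```

View pics/s1.png

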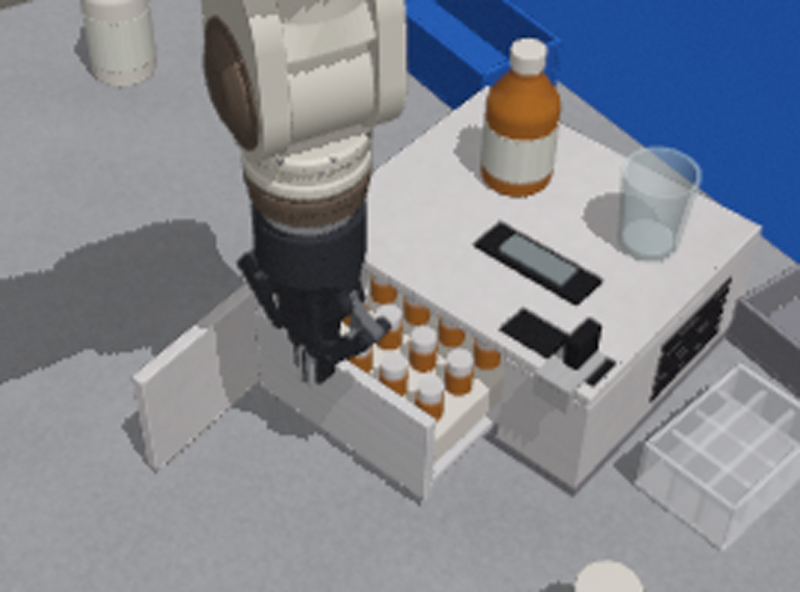

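The shut fingers stand just in front of the tray panel at (315,370), clear of everything. I'll push now.

>>> apply_moves --pt "0 0 0.008 0 -1" --pt "0 0 0.015 0 -1" --pt "0 0 0.022 0 -1" --pt "0 0 0.03 0 -1" --pt "0 0 0.038 0 -1" --pt "0 0 0.046 0 -1" --pt "0 0 0.054 0 -1" --pt "0 0 0.062 0 -1" --pt "0 0 0.07 0 -1" --pt "0 0 0.078 0 -1" --pt "0 0 0.084 0 -1" --pt "0 0 0.084 0 -1"

```text
time: 4.7
ee_pos: [0.5789, -0.0654, 0.0851]
tcp_rot: [-15.8, 89.9, -2.1]
wrist_force: [0.7, 1.1, 0.4]
opening: -0.0001
```

Run:
```python
from h import *
p,R=where()
```

```text
t 4.7 cool [-0.1446  0.0259  0.0851] zhead 0.1 q1,q6 [ -6.4 -20.1] Fcool [1.  0.9 0.4] tilt -1.0
```

>>> apply_moves --pt "0 0 0.002 0 -1" --pt "0 0 0.004 0 -1" --pt "0 0 0.006 0 -1" --pt "0 0 0.008 0 -1"

```text
time: 5.1
ee_pos: [0.5867, -0.0635, 0.0852]
tcp_rot: [-15.5, 89.9, -1.8]
wrist_force: [-0.8, 0.1, 0.7]
opening: -0.0001
```

>>> apply_moves --pt "0 0 0.002 0 -1" --pt "0 0 0.004 0 -1"

```text
time: 5.3
ee_pos: [0.5907, -0.0625, 0.0852]
tcp_rot: [-16.0, 89.9, -2.4]
wrist_force: [0.1, 0.4, 0.2]
opening: -0.0002
```

```bash
python3 - <<'E'
from h import *
p,R=where()
for n in("scene","side"):
    c=cams.camera(n);np.savez(f"{n}1.npz",**{k:np.array(c[k]) for k in c})
cv2.imwrite("pics/s2.png",cv2.resize(c["frame"][150:350,200:470],(800,592),interpolation=cv2.INTER_CUBIC))
E
python3 m2.py 1|grep tray
```

```text
t 5.3 cool [-0.1324  0.0258  0.0852] zhead 0.1 q1,q6 [ -6.  -19.7] Fcool [0.2 0.3 0.2] tilt -1.0
scene tray x -0.19799999999999984 398
side tray x -0.20599999999999985 727
```

View pics/s2.png

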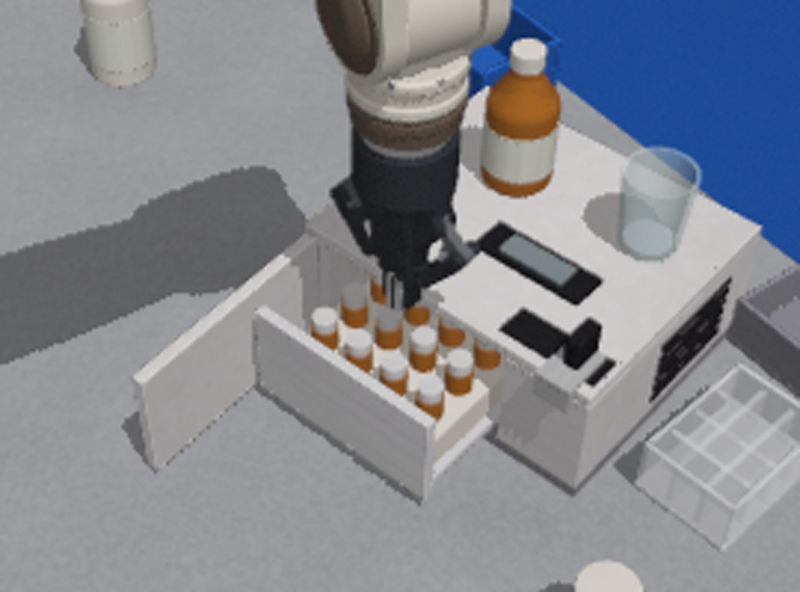

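The tray hasn't moved: its panel is still at (345,390), while the fingers are now over the vials at (395,300) with no force. They must have passed over the panel, so I'll measure the real heights of the fingertip and the panel.

Run:
```python
from h import *
np.set_printoptions(precision=3,suppress=True)
for n in("scene","side"):
    c=dict(np.load(n+"1.npz"));P=tocool(cloud(c));P[c["depth"]==0]=9
    f=P[(abs(P[...,0]+.2)<.012)&(P[...,1]>-.05)&(P[...,1]<.1)]
    print(n,"panel z max",np.sort(f[:,2])[-8:],"cooler top",np.median(P[(abs(P[...,0])<.02)&(abs(P[...,1]-.0)<.03)][:,2]))
    dark=(c["frame"].max(-1)<90)&(P[...,0]>-.2)&(P[...,0]<-.09)&(abs(P[...,1]-.026)<.04)&(P[...,2]>.03)
    q=P[dark];print("finger",len(q));o=q[np.argsort(q[:,2])][:400:30];print(o)
    if n=="side":
        r,cc=np.nonzero((np.abs(np.mgrid[:480,:640][0]-250)<6)&(np.abs(np.mgrid[:480,:640][1]-333)<6))
        print(P[225:257:3,333],P[225:257:3,337])
```

```text
scene panel z max [0.596 0.596 0.596 0.596 0.597 0.597 0.597 0.597] cooler top 0.12015153307888538
finger 1683
[[-0.128  0.013  0.122]
 [-0.133  0.012  0.136]
 [-0.126  0.012  0.15 ]
 [-0.124  0.01   0.163]
 [-0.14   0.012  0.168]
 [-0.121 -0.007  0.17 ]
 [-0.119  0.057  0.174]
 [-0.142  0.008  0.179]
 [-0.128  0.011  0.183]
 [-0.127  0.063  0.187]
 [-0.116  0.032  0.192]
 [-0.117  0.044  0.198]
 [-0.123 -0.004  0.204]
 [-0.126 -0.01   0.21 ]]
side panel z max [0.596 0.596 0.597 0.597 0.597 0.597 0.597 0.597] cooler top 0.12132102567275592
finger 2495
[[-0.101  0.039  0.079]
 [-0.139  0.013  0.134]
 [-0.141  0.026  0.146]
 [-0.137  0.012  0.159]
 [-0.142  0.048  0.164]
 [-0.144 -0.007  0.167]
 [-0.145  0.052  0.17 ]
 [-0.13   0.007  0.172]
 [-0.123  0.01   0.177]
 [-0.144 -0.012  0.181]
 [-0.146  0.011  0.184]
 [-0.147  0.031  0.188]
 [-0.149  0.037  0.191]
 [-0.149  0.04   0.196]]
[[ 9.     9.     9.   ]
 [-0.151  0.018  0.211]
 [-0.15   0.019  0.201]
 [-0.151  0.018  0.193]
 [-0.149  0.02   0.182]
 [-0.145  0.023  0.167]
 [-0.144  0.024  0.157]
 [-0.142  0.025  0.144]
 [-0.142  0.025  0.135]
 [-0.144  0.023  0.128]
 [-0.121  0.041  0.087]] [[-0.149  0.01   0.223]
 [-0.152  0.007  0.218]
 [-0.151  0.007  0.209]
 [-0.147  0.011  0.195]
 [-0.146  0.011  0.184]
 [-0.143  0.013  0.172]
 [-0.144  0.013  0.163]
 [-0.139  0.016  0.149]
 [-0.139  0.016  0.138]
 [-0.139  0.015  0.13 ]
 [-0.102  0.045  0.068]]
```

Run:
```python
from h import *
np.set_printoptions(precision=3,suppress=True)
for n,p in(("scene0",(.234,.4975)),("side0",(.234,.4975)),("scene1",(.5907,-.0625)),("side1",(.5907,-.0625))):
    c=dict(np.load(n+".npz"));P=cloud(c);P[c["depth"]==0]=9
    d=np.hypot(P[...,0]-p[0],P[...,1]-p[1]);m=(d<(.07 if n[-1]=="0" else .03))&(P[...,2]>(.02 if n[-1]=="0" else .109))
    q=P[m];q=q[np.argsort(q[:,2])];print(n,len(q),q[:12])
```

```text
scene0 2063 [[0.248 0.537 0.243]
 [0.212 0.452 0.245]
 [0.258 0.531 0.245]
 [0.243 0.542 0.246]
 [0.261 0.533 0.246]
 [0.221 0.451 0.246]
 [0.249 0.536 0.247]
 [0.22  0.448 0.247]
 [0.264 0.533 0.247]
 [0.257 0.532 0.248]
 [0.259 0.533 0.248]
 [0.261 0.536 0.248]]
side0 5420 [[0.21  0.459 0.244]
 [0.213 0.462 0.244]
 [0.253 0.54  0.245]
 [0.207 0.458 0.246]
 [0.25  0.539 0.246]
 [0.248 0.54  0.246]
 [0.22  0.453 0.246]
 [0.246 0.541 0.247]
 [0.218 0.454 0.247]
 [0.21  0.459 0.247]
 [0.26  0.536 0.247]
 [0.256 0.538 0.248]]
scene1 1050 [[ 0.598 -0.068  0.115]
 [ 0.597 -0.035  0.115]
 [ 0.607 -0.055  0.117]
 [ 0.61  -0.051  0.117]
 [ 0.611 -0.069  0.117]
 [ 0.601 -0.042  0.117]
 [ 0.602 -0.051  0.117]
 [ 0.606 -0.057  0.117]
 [ 0.608 -0.049  0.117]
 [ 0.616 -0.064  0.117]
 [ 0.605 -0.047  0.117]
 [ 0.616 -0.07   0.117]]
side1 1109 [[ 0.611 -0.083  0.109]
 [ 0.608 -0.062  0.109]
 [ 0.609 -0.08   0.111]
 [ 0.607 -0.071  0.111]
 [ 0.61  -0.081  0.111]
 [ 0.606 -0.068  0.112]
 [ 0.609 -0.075  0.113]
 [ 0.607 -0.078  0.113]
 [ 0.607 -0.07   0.114]
 [ 0.607 -0.066  0.114]
 [ 0.586 -0.067  0.114]
 [ 0.61  -0.081  0.114]]
```

Both views agree that the real fingertips sit about 30 mm above the reported TCP. I'll treat reported z as 0.03 low, back out over the panel, lower and push again.

>>> apply_moves --pt "-0.03 0 0 0 -1" --pt "-0.05 0 -0.01 0 -1" --pt "-0.05 0 -0.05 0 -1" --pt "-0.05 0 -0.09 0 -1" --pt "-0.05 0 -0.125 0 -1" --pt "-0.05 0 -0.125 0 -1" --pt "-0.02 0 -0.125 0 -1" --pt "0.01 0 -0.125 0 -1" --pt "0.04 0 -0.125 0 -1" --pt "0.04 0 -0.115 0 -1" --pt "0.04 0 -0.1 0 -1" --pt "0.04 0 -0.1 0 -1"

```text
time: 6.6
ee_pos: [0.4961, -0.0858, 0.0464]
tcp_rot: [-15.9, 89.8, -2.2]
wrist_force: [0.4, -0.2, 1.3]
opening: -0.0001
```

>>> apply_moves --pt "0 0 0.008 0 -1" --pt "0 0 0.014 0 -1" --pt "0 0 0.02 0 -1" --pt "0 0 0.027 0 -1" --pt "0 0 0.034 0 -1"

```text
time: 7.1
ee_pos: [0.5295, -0.0777, 0.0466]
tcp_rot: [-19.9, 89.8, -6.2]
wrist_force: [-2.0, -1.4, 1.4]
opening: 0.0004
```

```bash
cat > look.py <<'E'
from h import *
import sys
s=sys.argv[1];where()
for n in("scene","side"):
    c=cams.camera(n);np.savez(f"{n}{s}.npz",**{k:np.array(c[k]) for k in c})
cv2.imwrite(f"pics/v{s}.png",cv2.resize(c["frame"][150:350,200:470],(800,592),interpolation=cv2.INTER_CUBIC))
E
python3 look.py 2; python3 m2.py 2|grep tray
```

```text
t 7.1 cool [-0.1955  0.0255  0.0466] zhead 0.1 q1,q6 [ -8.4 -22.1] Fcool [-2.3 -0.9  1.4] tilt -1.0
scene tray x -0.17399999999999982 390
side tray x -0.18199999999999983 535
```

View pics/v2.png

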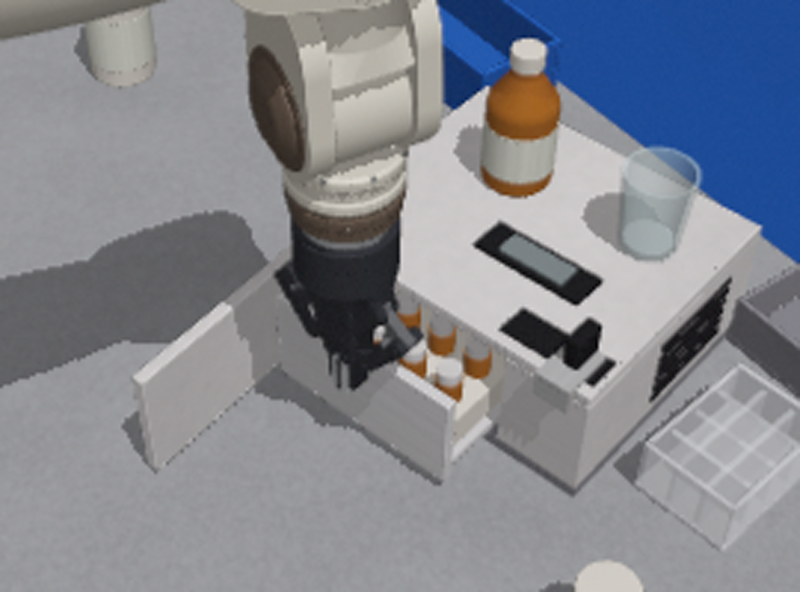

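The fingers now meet the panel at (345,375), the tray is moving and the force is about 2 N. I'll keep pushing.

>>> apply_moves --pt "0 0 0.006 0 -1" --pt "0 0 0.013 0 -1" --pt "0 0 0.02 0 -1" --pt "0 0 0.027 0 -1" --pt "0 0 0.034 0 -1" --pt "0 0 0.04 0 -1" --pt "0 0 0.044 0 -1" --pt "0 0 0.048 0 -1" --pt "0 0 0.051 0 -1"

```text
time: 8.1
ee_pos: [0.5797, -0.0653, 0.0465]
tcp_rot: [-12.3, 89.8, 1.5]
wrist_force: [-0.5, -0.8, -1.3]
opening: 0.0
```

>>> apply_moves --pt "0 0 0.002 0 -1" --pt "0 0 0.004 0 -1" --pt "0 0 0.006 0 -1"

```text
time: 8.4
ee_pos: [0.5856, -0.0638, 0.0465]
tcp_rot: [-11.6, 89.8, 2.1]
wrist_force: [-1.6, -1.2, -1.4]
opening: -0.0002
```

```bash
python3 -c "
from h import *
where()"
```

```text
t 8.4 cool [-0.1377  0.0258  0.0465] zhead 0.1 q1,q6 [ -6.2 -20. ] Fcool [-1.9 -0.8 -1.4] tilt -1.0
```

>>> apply_moves --pt "0 0 0.0015 0 -1" --pt "0 0 0.003 0 -1"

```text
time: 8.6
ee_pos: [0.5886, -0.0631, 0.0465]
tcp_rot: [-12.1, 89.8, 1.7]
wrist_force: [-1.1, -0.7, -0.8]
opening: -0.0003
```

>>> apply_moves --pt "0 0 0.0015 0 -1" --pt "0 0 0.003 0 -1"

```text
time: 8.8
ee_pos: [0.5911, -0.0625, 0.0465]
tcp_rot: [-16.2, 89.9, -2.5]
wrist_force: [-9.5, -2.6, 3.4]
opening: 0.0003
```

```bash
python3 look.py 3; python3 m2.py 3|grep -A2 tray
```

```text
t 8.8 cool [-0.132   0.0258  0.0465] zhead 0.1 q1,q6 [ -6.  -19.8] Fcool [-9.8 -0.3  3.4] tilt -1.0
side tray x -0.12199999999999978 556
door 1773 [[-0.3202  0.1308]
 [-0.3195  0.1152]
```

>>> apply_moves --pt "0 0 0.0015 0 -1" --pt "0 0 0.002 0 -1"

```text
time: 9.1
ee_pos: [0.5908, -0.0624, 0.0464]
tcp_rot: [-170.1, 89.9, -156.4]
wrist_force: [-14.9, -4.6, 5.9]
opening: -0.0002
```

```bash
python3 -c "
from h import *
p,R=where()
rows(p,R,[(-.2,.025,.047,0),(-.2,.025,.16,0),(-.30,.19,.16,-90),(-.28,.18,.047,-90)])"; python3 m2.py 3 | grep -A6 side
```

```text
t 9.1 cool [-0.1323  0.0259  0.0464] zhead 0.1 q1,q6 [ -6.  -19.7] Fcool [-15.6  -1.    5.9] tilt -1.0
[-0.0005, -0.0008, -0.0677, np.float64(0.002)]
[-0.1135, -0.0008, -0.0679, np.float64(0.002)]
[-0.1133, 0.1643, -0.1677, np.float64(1.572)]
[-0.0004, 0.1544, -0.1474, np.float64(1.572)]
side tray x -0.12199999999999978 556
door 1773 [[-0.3202  0.1308]
 [-0.3195  0.1152]
 [-0.1501  0.1228]
 [-0.1508  0.1384]]
far [-0.319   0.124   0.0724] near [-0.1754  0.1251  0.0758] top edge z 0.11792672260324935
latch 175 [-0.1289 -0.1276  0.128 ] [-0.0787 -0.0978  0.1564] [-0.1021 -0.1153  0.1446]
```

Tray is home: the force climbed to 15 N with no further motion, and the depth puts its face at about -0.12. Now I'll go round to the outside of the door.

>>> apply_moves --pt "0 0 -0.02 0 -1" --pt "-0.02 0 -0.05 0 -1" --pt "-0.06 0 -0.068 0 -1" --pt "-0.1 0 -0.08 0.1 -1" --pt "-0.12 0.02 -0.1 0.24 -1" --pt "-0.12 0.05 -0.12 0.38 -1" --pt "-0.12 0.08 -0.14 0.52 -1" --pt "-0.12 0.11 -0.15 0.66 -1" --pt "-0.12 0.14 -0.15 0.8 -1" --pt "-0.12 0.165 -0.15 0.94 -1" --pt "-0.12 0.165 -0.15 1.08 -1" --pt "-0.12 0.165 -0.15 1.22 -1"

```text
time: 10.3
ee_pos: [0.4065, 0.0636, 0.1672]
tcp_rot: [-104.9, 90.0, -161.3]
wrist_force: [1.3, -0.2, -0.3]
opening: 0.0002
```

```bash
python3 -c "
from h import *
p,R=where()
rows(p,R,[(-.28,.18,.16,-90),(-.28,.18,.047,-90)])"
```

```text
t 10.3 cool [-0.2818  0.1917  0.1672] zhead -70.0 q1,q6 [ 8.9 65.3] Fcool [ 1.2 -0.5 -0.3] tilt -1.0
[0.0072, -0.0023, 0.0116, np.float64(0.349)]
[0.1202, -0.0022, 0.0116, np.float64(0.349)]
```

>>> apply_moves --pt "0.0 0 0.004 0.14 -1" --pt "0.0 0 0.004 0.28 -1" --pt "0.02 -0.002 0.005 0.349 -1" --pt "0.05 -0.002 0.005 0.349 -1" --pt "0.09 -0.002 0.005 0.349 -1" --pt "0.12 -0.002 0.005 0.349 -1" --pt "0.12 -0.002 0.005 0.349 -1"

```text
time: 11.0
ee_pos: [0.4054, 0.0582, 0.0441]
tcp_rot: [-99.7, 89.7, -176.1]
wrist_force: [-0.5, 0.2, 0.4]
opening: 0.0003
```

```bash
cat > arc.py <<'E'
from h import *
import sys
r,off=.16,.024
p,R=where()
def pts(ths):
    o=[]
    for t in ths:
        o.append((-.12-r*np.sin(t)-off*np.cos(t),.125-r*np.cos(t)+off*np.sin(t),.047,-np.degrees(t)))
    return o
rows(p,R,pts(np.linspace(float(sys.argv[1]),float(sys.argv[2]),int(sys.argv[3]))))
E
python3 arc.py 1.65 .8 12; python3 look.py 4
```

```text
t 11.0 cool [-0.2841  0.1867  0.0441] zhead -90.0 q1,q6 [ 8.2 84.6] Fcool [-0.4  0.3  0.4] tilt -1.0
[-0.003, 0.0065, 0.0251, np.float64(0.079)]
[-0.003, 0.0042, 0.0374, np.float64(0.002)]
[-0.003, 0.0028, 0.0498, np.float64(-0.075)]
[-0.003, 0.0023, 0.0623, np.float64(-0.153)]
[-0.003, 0.0029, 0.0748, np.float64(-0.23)]
[-0.003, 0.0044, 0.0872, np.float64(-0.307)]
[-0.0031, 0.0068, 0.0995, np.float64(-0.385)]
[-0.0031, 0.0102, 0.1115, np.float64(-0.462)]
[-0.0031, 0.0145, 0.1233, np.float64(-0.539)]
[-0.0032, 0.0197, 0.1346, np.float64(-0.616)]
[-0.0032, 0.0258, 0.1456, np.float64(-0.694)]
[-0.0033, 0.0326, 0.156, np.float64(-0.771)]
t 11.0 cool [-0.2841  0.1867  0.0441] zhead -90.0 q1,q6 [ 8.2 84.6] Fcool [-0.4  0.3  0.4] tilt -1.0
```

View pics/v4.png

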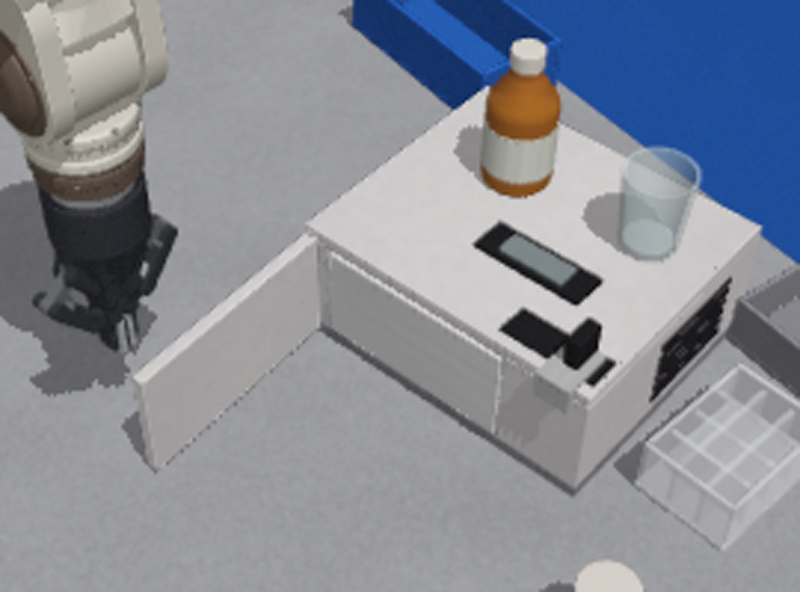

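The tray is flush with the front at (415,340), and the fingers at (130,340) are on the outer side of the door. I'll swing it now.

>>> apply_moves --pt "0 0.006 0.01 0 -1" --pt "0 0.005 0.018 0 -1" --pt "0 0.005 0.026 0 -1" --pt "0 0.004 0.034 0 -1" --pt "0 0.003 0.042 -0.03 -1" --pt "0 0.003 0.05 -0.075 -1" --pt "0 0.002 0.056 -0.114 -1" --pt "0 0.002 0.062 -0.15 -1" --pt "0 0.003 0.069 -0.19 -1" --pt "0 0.003 0.075 -0.23 -1" --pt "0 0.0035 0.081 -0.27 -1" --pt "0 0.0045 0.087 -0.307 -1"

```text
time: 12.3
ee_pos: [0.4326, -0.0258, 0.0484]
tcp_rot: [116.9, 90.0, 58.1]
wrist_force: [-1.2, 0.6, 0.8]
opening: 0.0002
```

```bash
python3 arc.py 1.25 .6 13
```

```text
t 12.3 cool [-0.2775  0.0987  0.0484] zhead -72.4 q1,q6 [-3.4 55.3] Fcool [-1.   0.8  0.8] tilt -1.0
[0.0014, -0.0022, 0.0007, np.float64(-0.013)]
[0.0014, -0.0032, 0.0094, np.float64(-0.067)]
[0.0014, -0.0036, 0.0182, np.float64(-0.121)]
[0.0014, -0.0036, 0.0269, np.float64(-0.175)]
[0.0014, -0.0032, 0.0357, np.float64(-0.229)]
[0.0014, -0.0022, 0.0444, np.float64(-0.284)]
[0.0014, -0.0008, 0.0531, np.float64(-0.338)]
[0.0014, 0.0011, 0.0616, np.float64(-0.392)]
[0.0014, 0.0034, 0.0701, np.float64(-0.446)]
[0.0014, 0.0062, 0.0784, np.float64(-0.5)]
[0.0014, 0.0094, 0.0865, np.float64(-0.554)]
[0.0014, 0.0131, 0.0945, np.float64(-0.609)]
[0.0014, 0.0172, 0.1022, np.float64(-0.663)]
```

>>> apply_moves --pt "0.001 -0.003 0.009 -0.067 -1" --pt "0.001 -0.004 0.018 -0.12 -1" --pt "0.001 -0.004 0.027 -0.175 -1" --pt "0.001 -0.003 0.036 -0.23 -1" --pt "0.001 -0.002 0.044 -0.284 -1" --pt "0.001 -0.001 0.053 -0.338 -1" --pt "0.001 0.001 0.062 -0.392 -1" --pt "0.001 0.003 0.07 -0.446 -1" --pt "0.001 0.006 0.078 -0.5 -1" --pt "0.001 0.009 0.087 -0.554 -1" --pt "0.001 0.013 0.094 -0.609 -1" --pt "0.001 0.017 0.102 -0.663 -1"

```text
time: 13.5
ee_pos: [0.4999, -0.105, 0.0474]
tcp_rot: [135.1, 90.0, 114.4]
wrist_force: [0.1, 2.6, 0.7]
opening: -0.0002
```

```bash
python3 arc.py .6 .05 12; python3 look.py 5
```

```text
t 13.5 cool [-0.2307  0.0059  0.0474] zhead -34.3 q1,q6 [-11.9   8.8] Fcool [0.7 2.5 0.7] tilt -1.0
[0.0004, 0.0008, 0.0001, np.float64(0.002)]
[0.0004, -0.0002, 0.0081, np.float64(-0.048)]
[0.0004, -0.0008, 0.0162, np.float64(-0.098)]
[0.0004, -0.001, 0.0243, np.float64(-0.148)]
[0.0004, -0.0008, 0.0324, np.float64(-0.198)]
[0.0004, -0.0002, 0.0404, np.float64(-0.248)]
[0.0004, 0.0008, 0.0485, np.float64(-0.298)]
[0.0004, 0.0022, 0.0564, np.float64(-0.348)]
[0.0004, 0.004, 0.0643, np.float64(-0.398)]
[0.0004, 0.0062, 0.0721, np.float64(-0.448)]
[0.0004, 0.0087, 0.0798, np.float64(-0.498)]
[0.0004, 0.0117, 0.0873, np.float64(-0.548)]
t 13.5 cool [-0.2307  0.0059  0.0474] zhead -34.3 q1,q6 [-11.9   8.8] Fcool [0.7 2.5 0.7] tilt -1.0
```

View pics/v5.png

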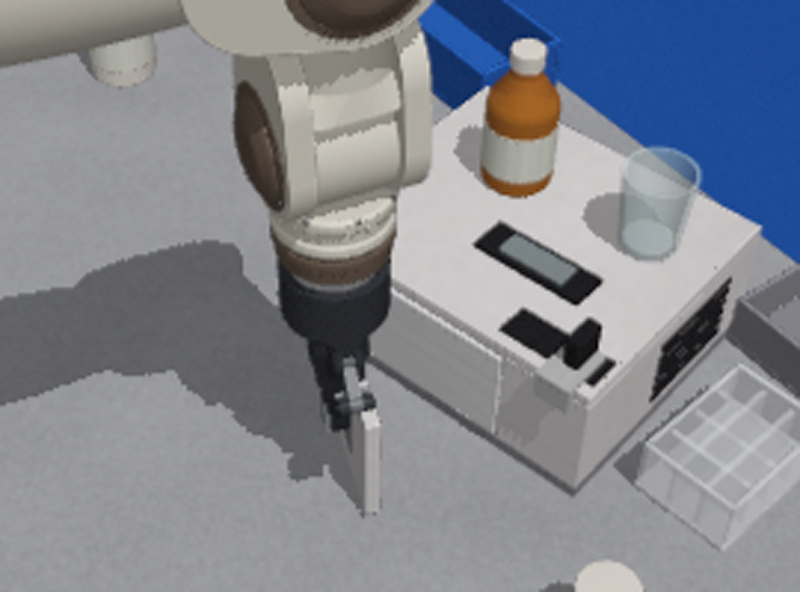

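The door is half shut (edge at (370,460)) with the fingers behind it. I'll continue, slowing towards the end.

>>> apply_moves --pt "0 0 0.008 -0.048 -1" --pt "0 -0.001 0.016 -0.098 -1" --pt "0 -0.001 0.024 -0.148 -1" --pt "0 -0.001 0.032 -0.198 -1" --pt "0 0 0.04 -0.248 -1" --pt "0 0.001 0.048 -0.298 -1" --pt "0 0.002 0.056 -0.348 -1" --pt "0 0.004 0.063 -0.398 -1" --pt "0 0.005 0.068 -0.43 -1" --pt "0 0.006 0.073 -0.46 -1" --pt "0 0.007 0.077 -0.485 -1" --pt "0 0.009 0.081 -0.505 -1"

```text
time: 14.8
ee_pos: [0.5793, -0.1258, 0.0474]
tcp_rot: [91.8, 90.0, 100.0]
wrist_force: [-0.8, -0.6, 0.3]
opening: 0.0002
```

```bash
python3 arc.py .1 0 5
```

```text
t 14.8 cool [-0.1584 -0.033   0.0474] zhead -5.4 q1,q6 [-12.3 -20.4] Fcool [-0.9 -0.4  0.3] tilt -1.0
[0.0004, 0.001, -0.0015, np.float64(0.006)]
[0.0004, 0.0004, 0.0025, np.float64(-0.019)]
[0.0004, -0.0, 0.0065, np.float64(-0.044)]
[0.0004, -0.0004, 0.0105, np.float64(-0.069)]
[0.0004, -0.0007, 0.0145, np.float64(-0.094)]
```

>>> apply_moves --pt "0 0 0.002 -0.02 -1" --pt "0 0 0.004 -0.04 -1" --pt "0 0 0.006 -0.06 -1" --pt "0 0 0.008 -0.08 -1" --pt "0 0 0.01 -0.094 -1" --pt "0 0 0.012 -0.094 -1"

```text
time: 15.4
ee_pos: [0.5913, -0.124, 0.0474]
tcp_rot: [39.8, 90.0, 53.4]
wrist_force: [-0.6, -1.3, 0.4]
opening: -0.0002
```

>>> apply_moves --pt "0 0 0.0015 0 -1" --pt "0 0 0.003 0 -1"

```text
time: 15.6
ee_pos: [0.5944, -0.1233, 0.0474]
tcp_rot: [25.6, 90.0, 39.2]
wrist_force: [-0.5, -0.4, -0.4]
opening: -0.0003
```

```bash
python3 -c "
from h import *
where()"
```

```text
t 15.6 cool [-0.1431 -0.0341  0.0474] zhead 0.0 q1,q6 [-11.7 -25.3] Fcool [-0.6 -0.3 -0.4] tilt -1.0
```

>>> apply_moves --pt "0 0 0.0015 0 -1" --pt "0 0 0.003 0 -1"

```text
time: 15.8
ee_pos: [0.5954, -0.123, 0.0474]
tcp_rot: [179.3, 89.8, -167.2]
wrist_force: [-17.4, -4.7, 8.1]
opening: 0.0
```

>>> apply_moves --pt "0 0 0.001 0 -1" --pt "0 0 0.002 0 -1"

```text
time: 16.0
ee_pos: [0.5952, -0.1231, 0.0474]
tcp_rot: [179.2, 89.5, -167.3]
wrist_force: [-17.0, -4.0, 7.9]
opening: 0.0002
```

```bash
python3 look.py 6; python3 m2.py 6|grep -v jar
```

```text
t 16.0 cool [-0.1423 -0.0341  0.0474] zhead -0.1 q1,q6 [-11.6 -25.1] Fcool [-17.5   0.1   7.9] tilt -1.0
latch 212 [-0.1299 -0.1273  0.1281] [-0.0785 -0.05    0.1598] [-0.0949 -0.1169  0.1465]
tip [-0.0861 -0.33    0.02  ] [ 0.1499 -0.15    0.0589]
topthings [ 0.0113 -0.1128  0.1351] [0.0736 0.0687 0.2534]
side tray x -0.12999999999999978 420
latch 166 [-0.13   -0.1273  0.128 ] [-0.0799 -0.056   0.1568] [-0.1023 -0.1152  0.1462]
tip [-0.0912 -0.3299  0.02  ] [ 0.1498 -0.15    0.0597]
topthings [ 0.0118 -0.1104  0.1351] [0.0738 0.0241 0.1988]
```

View pics/v6.png

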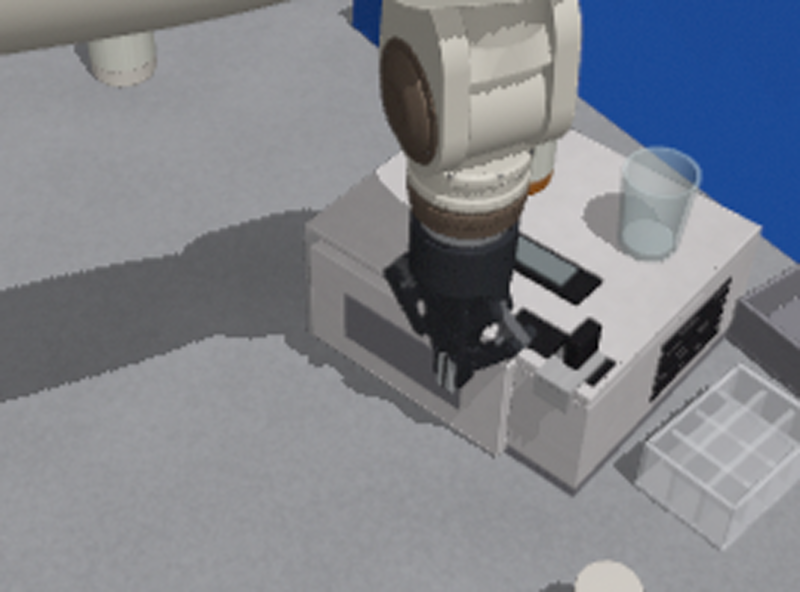

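The door is shut flat (17 N with no further motion), and its free edge at (500,400) is flush. Now the latch: back off, rise, turn and come at it from the right.

```bash
python3 -c "
from h import *
p,R=where()
print(np.hypot(*toworld([-.1,-.165,0])[:2]))
rows(p,R,[(-.22,-.05,.18,0),(-.1,-.165,.18,90),(-.1,-.165,.103,90)])"
```

```text
t 16.1 cool [-0.1424 -0.0341  0.0474] zhead -0.1 q1,q6 [-11.6 -25.1] Fcool [-13.6  -0.4   6.1] tilt -1.0
0.7090922553225045
[-0.1319, -0.016, -0.0787, np.float64(-0.001)]
[-0.133, -0.1308, 0.0415, np.float64(-1.572)]
[-0.056, -0.1309, 0.0421, np.float64(-1.572)]
```

>>> apply_moves --pt "0 0 -0.02 0 -1" --pt "-0.01 0 -0.05 0 -1" --pt "-0.05 0 -0.07 -0.14 -1" --pt "-0.09 -0.01 -0.08 -0.28 -1" --pt "-0.13 -0.03 -0.08 -0.42 -1" --pt "-0.135 -0.06 -0.07 -0.56 -1" --pt "-0.135 -0.09 -0.05 -0.7 -1" --pt "-0.135 -0.12 -0.02 -0.84 -1" --pt "-0.135 -0.133 0.01 -0.98 -1" --pt "-0.135 -0.133 0.03 -1.12 -1" --pt "-0.135 -0.133 0.04 -1.26 -1" --pt "-0.135 -0.133 0.042 -1.4 -1"

```text
time: 17.3
ee_pos: [0.6694, -0.2418, 0.1808]
tcp_rot: [92.2, 89.5, -173.7]
wrist_force: [0.2, 0.7, -0.6]
opening: 0.0001
```

```bash
python3 -c "
from h import *
p,R=where()
rows(p,R,[(-.1,-.165,.18,90),(-.1,-.165,.103,90),(-.1,-.145,.103,90)])"
```

```text
t 17.3 cool [-0.0981 -0.1669  0.1808] zhead 80.5 q1,q6 [ -19.8 -113.9] Fcool [ 0.4  0.6 -0.6] tilt -1.0
[0.0008, 0.0022, 0.0016, np.float64(-0.166)]
[0.0778, 0.0015, 0.0016, np.float64(-0.166)]
[0.0778, 0.0048, 0.0213, np.float64(-0.166)]
```

>>> apply_moves --pt "0 0.002 0 -0.1 -1" --pt "0 0.002 0 -0.166 -1" --pt "0.03 0.002 0 -0.166 -1" --pt "0.055 0.002 0 -0.166 -1" --pt "0.076 0.002 0 -0.166 -1" --pt "0.076 0.002 0 -0.166 -1"

```text
time: 17.9
ee_pos: [0.6654, -0.2413, 0.1012]
tcp_rot: [72.1, 89.2, 175.7]
wrist_force: [0.8, 0.1, 0.2]
opening: 0.0001
```

```bash
python3 look.py 7
python3 - <<'E'
from h import *
np.set_printoptions(precision=3,suppress=True)
for n in("scene","side"):
    c=dict(np.load(n+"7.npz"));P=tocool(cloud(c));P[c["depth"]==0]=9
    q=P[(abs(P[...,0]+.1)<.025)&(abs(P[...,1]+.165)<.022)&(P[...,2]>.09)];q=q[np.argsort(q[:,2])];print(n,q[:25:3])
E
```

```text
t 17.9 cool [-0.1019 -0.1655  0.1012] zhead 90.0 q1,q6 [ -19.8 -123.5] Fcool [ 0.8 -0.1  0.2] tilt -0.9999
scene [[-0.094 -0.173  0.133]
 [-0.095 -0.173  0.135]
 [-0.102 -0.177  0.137]
 [-0.096 -0.173  0.138]
 [-0.103 -0.178  0.141]
 [-0.09  -0.165  0.141]
 [-0.088 -0.173  0.142]
 [-0.088 -0.161  0.142]
 [-0.087 -0.171  0.143]]
side [[-0.106 -0.172  0.132]
 [-0.109 -0.175  0.138]
 [-0.107 -0.176  0.14 ]
 [-0.104 -0.176  0.141]
 [-0.112 -0.159  0.142]
 [-0.096 -0.176  0.143]
 [-0.11  -0.165  0.144]
 [-0.101 -0.176  0.145]
 [-0.115 -0.17   0.146]]
```

View pics/v7.png

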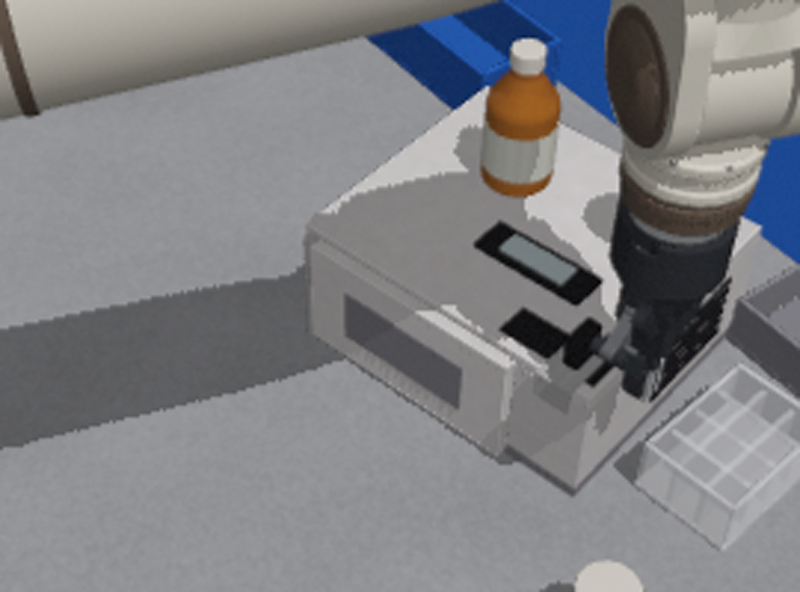

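The fingertips (real height about 0.131) are to the right of the black block at (583,343). I'll push it along +y.

>>> apply_moves --pt "0 -0.004 0.006 0 -1" --pt "0 -0.004 0.013 0 -1" --pt "0 -0.004 0.02 0 -1" --pt "0 -0.004 0.026 0 -1" --pt "0 -0.004 0.032 0 -1" --pt "0 -0.004 0.038 0 -1" --pt "0 -0.004 0.044 0 -1" --pt "0 -0.004 0.05 0 -1" --pt "0 -0.004 0.056 0 -1" --pt "0 -0.004 0.062 0 -1" --pt "0 -0.004 0.066 0 -1" --pt "0 -0.004 0.068 0 -1"

```text
time: 19.2
ee_pos: [0.6546, -0.1744, 0.1054]
tcp_rot: [81.2, 89.5, -175.1]
wrist_force: [0.8, -1.5, 0.5]
opening: 0.0002
```

>>> apply_moves --pt "0 0 0.002 0 -1" --pt "0 0 0.004 0 -1"

```text
time: 19.4
ee_pos: [0.6536, -0.1704, 0.1054]
tcp_rot: [81.3, 89.5, -175.1]
wrist_force: [1.1, -2.2, 1.0]
opening: -0.0001
```

```bash
python3 look.py 8;python3 m2.py 8|grep latch
```

```text
t 19.4 cool [-0.0967 -0.0938  0.1054] zhead 90.0 q1,q6 [ -14.5 -118.2] Fcool [ 0.6 -2.4  1. ] tilt -1.0
latch 115 [-0.1091 -0.1071  0.1281] [-0.0784 -0.0728  0.1599] [-0.0865 -0.1007  0.1462]
latch 158 [-0.1297 -0.1046  0.128 ] [-0.0885 -0.0577  0.16  ] [-0.1071 -0.082   0.1463]
```

>>> apply_moves --pt "0 0 0.0015 0 -1" --pt "0 0 0.003 0 -1"

```text
time: 19.7
ee_pos: [0.6527, -0.1674, 0.1052]
tcp_rot: [79.3, 89.5, -177.1]
wrist_force: [0.1, -1.8, 0.2]
opening: -0.0002
```

>>> apply_moves --pt "0 0 0.0015 0 -1" --pt "0 0 0.003 0 -1"

```text
time: 19.9
ee_pos: [0.6524, -0.1663, 0.1053]
tcp_rot: [102.7, 89.5, -153.7]
wrist_force: [3.8, -13.9, -1.7]
opening: -0.0
```

```bash
python3 -c "
from h import *
where()"
```

```text
t 19.9 cool [-0.0968 -0.0896  0.1053] zhead 90.0 q1,q6 [ -14.1 -117.7] Fcool [  0.4 -14.4  -1.7] tilt -1.0
```

Hard stop: the force jumped from 2 to 14 N at the expected y of -0.09. I'll back off, rise clear and check.

>>> apply_moves --pt "0 0 -0.015 0 -1" --pt "0 0 -0.04 0 -1" --pt "-0.04 0 -0.045 0 -1" --pt "-0.08 0 -0.045 0 -1" --pt "-0.1 0.03 -0.045 0 -1" --pt "-0.1 0.07 -0.045 0 -1" --pt "-0.1 0.11 -0.04 0 -1" --pt "-0.1 0.15 -0.02 0 -1" --pt "-0.1 0.19 0 0 -1" --pt "-0.1 0.22 0.02 0 -1" --pt "-0.1 0.22 0.02 0 -1"

```text
time: 21.0
ee_pos: [0.4316, -0.1973, 0.2086]
tcp_rot: [103.5, 89.5, -152.9]
wrist_force: [0.8, -0.5, 0.9]
opening: -0.0
```

```bash
python3 look.py 9;python3 m2.py 9
python3 - <<'E'
from h import *
a=[dict(np.load(f"side{i}.npz"))["frame"].astype(int) for i in(0,9)]
cv2.imwrite("pics/scene9.png",dict(np.load("scene9.npz"))["frame"])
for n in("scene","side"):
    A,B=[dict(np.load(f"{n}{i}.npz")) for i in(0,9)]
    P=cloud(B)
    for t in["amber_bottle","beaker","jar","tip_box","wash_bottle","dish_stack","spatula"]:
        r=cams.spot_in(t,n)
        if r: print(n,t,[round(x) for x in r[0]["rect"]],r[0]["confidence"])
E
```

```text
t 21.0 cool [-0.3188 -0.0677  0.2086] zhead 89.9 q1,q6 [ -24.3 -127.8] Fcool [ 0.6 -0.7  0.9] tilt -1.0
latch 165 [-0.1253 -0.0854  0.1282] [-0.0783 -0.0652  0.1565] [-0.0911 -0.0776  0.1477]
jar [-0.237  -0.2553  0.0201] [-0.1854 -0.2051  0.0806]
tip [-0.0878 -0.3297  0.02  ] [ 0.1498 -0.15    0.0586]
topthings [ 0.0105 -0.1123  0.1351] [0.0734 0.0663 0.2535]
side tray x -0.12999999999999978 451
latch 166 [-0.1262 -0.0854  0.128 ] [-0.0806 -0.0575  0.1571] [-0.101  -0.0744  0.1455]
jar [-0.2416 -0.2526  0.0201] [-0.1909 -0.2015  0.0795]
tip [-0.0892 -0.3298  0.02  ] [ 0.1499 -0.1501  0.0592]
topthings [ 0.0058 -0.1105  0.135 ] [0.074  0.0724 0.2535]
scene amber_bottle [362, 239, 398, 296] 0.84
scene beaker [329, 291, 359, 339] 0.88
scene jar [197, 310, 224, 350] 0.61
scene tip_box [246, 339, 312, 415] 0.9
scene wash_bottle [450, 159, 481, 214] 0.61
scene dish_stack [95, 277, 142, 314] 0.98
scene spatula [103, 378, 197, 431] 0.84
side amber_bottle [362, 164, 389, 216] 0.93
side beaker [410, 199, 436, 240] 0.74
side jar [387, 338, 418, 378] 0.83
side tip_box [414, 274, 480, 337] 0.6
side wash_bottle [322, 249, 373, 306] 0.48
side dish_stack [321, 457, 373, 480] 0.97
side spatula [466, 377, 508, 474] 0.84
```

View pics/v9.png

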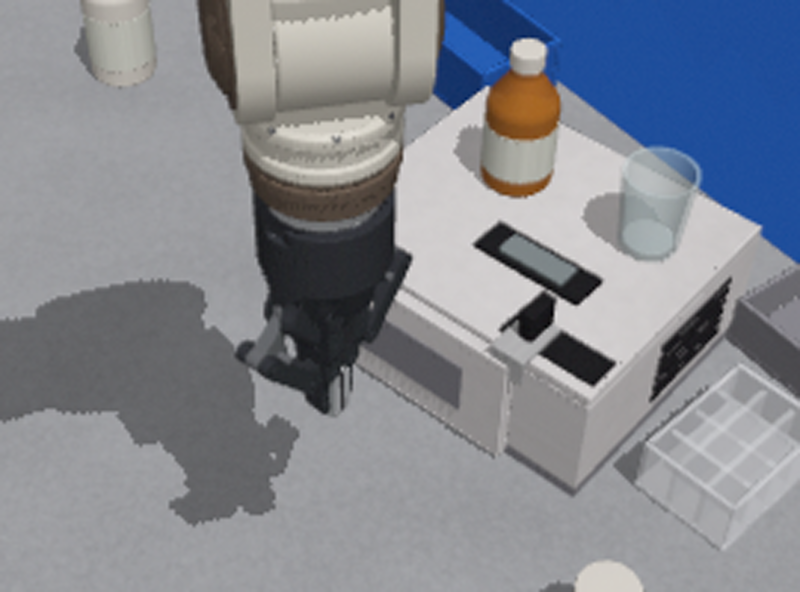

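View pics/scene9.png

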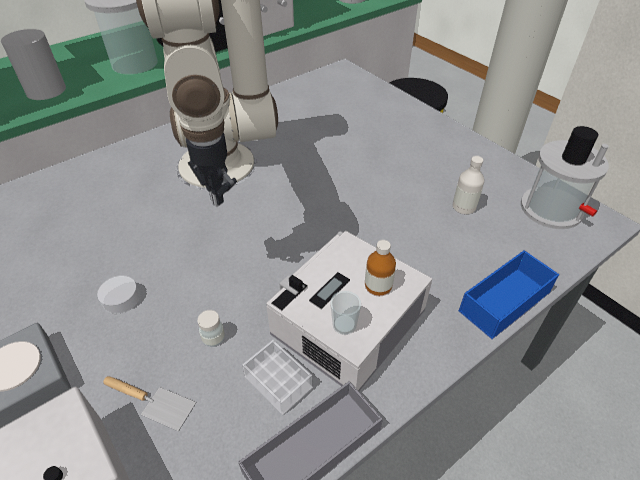

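The latch lip hangs in front of the shut door at (515,345), and the bystanders are where they were. Handing in.

```bash
python3 -c "
from workcell import bot
print(bot.job_done())"
```

```text
the job is handed in; nothing more can be done
None
```

The tray is pushed home, the door is shut over it, and the latch is slid across to lock it, in that order. I handed the job in at about 21 s on the robot's clock, with the arm clear of everything.

**End stops:** I pushed each part slowly until it stopped moving and the force rose: about 15 N at the tray, 17 N at the door and 14 N at the latch.

**Last pictures:** The door is flat against the front and the latch lip hangs over its edge. The latch moved about 41–42 mm in the depth data, which fits a start of about 3 mm and the 45 mm stop. The jar, tip box, amber bottle and beaker measure within a few mm of where they started, and nothing else looks disturbed.

**What went wrong or disagreed:**
- **First tray push:** it missed. The real fingertips sit about 30 mm above the reported tool position, so they passed over the panel and above the vials without any noticeable force. I measured the offset from both cameras, backed out and allowed for it afterwards.
- **Final side view:** the network placed the wash bottle on the gripper, with low confidence (0.48). The overhead view shows the bottle in its original place.

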